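# Shim the wobbly display board

### The arm

A 6-joint arm with a two-finger parallel gripper is mounted at the origin on a cart in front of the work surface, level with it; the furniture and walls round the work are solid. World frame = base frame: x ahead of the robot, y to its left, z up, the work surface at z = 0. Lengths are in mm, angles in rad, forces in N, time in s.
With the tool pointing down it reaches from about 350 to 850 mm from the base axis. Payload 8.1 kg.
Tool frame: the origin (TCP) lies midway between the tips of the shut fingers; the grasp point (between the pads) lies 19 mm behind it (robot.grip_depth is the z of the grasp point in the tool frame, in mm); z points along the fingers, y is the line along which they close (so a half turn about z gives the same grasp; the last joint's range is limited). The gripper opens to 85 mm and grips with 20 to 120 N. Pads are 22 mm wide; open, the fingers measure 114 mm over their backs; the gripper's body (76 mm by 85 mm) begins 54 mm behind the grasp point. The pads swing forward as they close: fully open they stand 13 mm farther back than shut.
Start: joints at [1.251, 0.13, 1.488, -0, 1.523, -0.085], TCP at [139.567, 583.546, 231.292] pointing down, gripper open.
Joint ranges: [-2.96, 2.96], [-0.89, 2.26], [0.02, 2.5], [-1.34, 4.48], [0, 2.73], [-2.66, 2.66]. Speed limits (rad/s): [2.39, 2.39, 2.79, 3.14, 3.14, 3.14].

### API

Orientations are given as a rotation vector (axis times angle).
In Python, from workcell import status, imaging, robot gives the robot as it stands.
- The arm moves only by the tool send_rows, never from a script. Its argument "increments" is a list of rows, each an object with "linear": the shift along the tool's x, y, z in units of 100 cm (1.0 is 100 cm), a list of three; "twist": the turn, a rotation vector about the tool's x, y, z in units of 90 degrees (1.0 is 90 degrees), a list of three; "grip": the closure, from 0 (fully open) to 1 (shut). A call has 1 to 20 rows; each row is the pose to reach, as a shift and turn from the pose commanded when the call began, along the tool's axes at that moment; what a row does not reach only later rows make up. A row lasts 1/8 s, in which the tool goes at most 62.5 mm and 10.7 degrees, less where a joint would pass 70% of its speed; a pose out of reach is approached as far as the arm can. A call with a number of a shift or a turn outside -1 to 1 is refused whole. A call with a gripper value outside its range is refused whole. The fingers move at their own pace and stop on an object; "squeeze" is the grip in N (left out, the last holds). Time passes only in rows, so rows that repeat a pose let the fingers close. It gives the time, the measured TCP pose, the force, the opening and the grip force at its end, in the units of the state.
- status.get_obs(): the state, without advancing time (a new reading comes with each control period).
- imaging.get_image(name): name is "scene" or "top" or "wrist"; returns the picture (400x640x3 uint8, blue, green, red); there is no depth.
- imaging.camera_model(name): a dict with "intrinsics" (3x3 intrinsics, pixels), "world_from_camera" (4x4, takes a point from camera to world coordinates); the wrist camera has in their place "hand_eye" (4x4, takes a point from camera to tool coordinates, whose origin is the TCP and whose axes are the flange's). Camera axes: x right, y down, z forward; pixel columns grow to the right and rows downward; lengths in mm; the calibration is good to about 2 mm. A picture is of the moment at which its call begins: read the wrist's pose just before it. camera_model takes no time and is no camera call.
- robot.close_job(): hands the job in; it is judged then, once.
The state is a dict: "clock": time; "q": joint angles; "joint_velocities": joint speeds; "effort": joint torques, N m; "tcp_pos": TCP position; "ee_rot": TCP orientation; "wrist_force": force on the tool from outside, world axes, zero at the start; "ft_torque": the same for the moment, N m; "width": finger opening in mm; "grasp_force": force on a finger pad.
Only numpy, scipy, OpenCV 4.12 (cv2) and the standard library are available. Lean on these libraries where they do the work, as an engineer would, in place of code of your own. Each camera call takes 0.05 s, during which the arm holds its last target. There are 200 camera calls.

### The job

The wooden display board wobbles. With the fingertips press firmly on each of its four brass corner plates in turn, near-left, far-left, far-right, then near-right, to find the corner that rocks, and after that press the wooden shim beside that corner down flush with the board. Leave the other three shims standing, pick nothing up, and leave the tin, the bottles and the matchbox where they are.

Things in the scene. Friction and masses are not known exactly. Their poses are not given: they have to be found in the camera images.
- board_mid (a point): Middle of the top face of the display board: a pale wooden board 200 mm (x) by 240 mm (y), 12 mm thick, its top 48 mm above the table, on a sprung centre pivot over a dark stand that is fixed to the table. Axes: x away from the robot, y to its left (turned up to 0.3 rad), z up. Level at the start; it springs back level when let go. Hidden rubber feet under the board hold it up at three corners; under one corner, a different one each time, the foot is 6 mm too short.
- plate_near_left: Square brass plate, 28 x 28 mm, 2 mm proud of the board, on the board's near-left corner (seen from the robot): the place to press to test that corner. Origin at the middle of its top face, at (-85, 105) mm from board_mid along the board's axes, 50 mm above the table. A firm corner gives under 1 mm; the rocking one sinks about 9 mm under some 5 N, then meets a stop.
- top_near_left (a point): Middle of the top of the near-left corner's shim, an upright wooden key 16 x 26 mm (x, y) in a slot of the board at (-54, 66) mm from board_mid along the board's axes, 50 mm in from the brass plate; it stands 8.5 mm proud of the board.
- shim_near_left (a joint): How far the near-left shim has been pressed down (m): 0 standing proud, 0.008 fully down, flush with the board to 0.5 mm. It slides under about 2 N, stays where it is left and cannot be pulled up; at a firm corner it jams after 3 mm. The board under it gives another 1 to 2 mm at the rocking corner.
- plate_far_left: Square brass plate, 28 x 28 mm, 2 mm proud of the board, on the board's far-left corner (seen from the robot): the place to press to test that corner. Origin at the middle of its top face, at (85, 105) mm from board_mid along the board's axes, 50 mm above the table. A firm corner gives under 1 mm; the rocking one sinks about 9 mm under some 5 N, then meets a stop.
- top_far_left (a point): Middle of the top of the far-left corner's shim, an upright wooden key 16 x 26 mm (x, y) in a slot of the board at (54, 66) mm from board_mid along the board's axes, 50 mm in from the brass plate; it stands 8.5 mm proud of the board.
- shim_far_left (a joint): How far the far-left shim has been pressed down (m): 0 standing proud, 0.008 fully down, flush with the board to 0.5 mm. It slides under about 2 N, stays where it is left and cannot be pulled up; at a firm corner it jams after 3 mm. The board under it gives another 1 to 2 mm at the rocking corner.
- plate_far_right: Square brass plate, 28 x 28 mm, 2 mm proud of the board, on the board's far-right corner (seen from the robot): the place to press to test that corner. Origin at the middle of its top face, at (85, -105) mm from board_mid along the board's axes, 50 mm above the table. A firm corner gives under 1 mm; the rocking one sinks about 9 mm under some 5 N, then meets a stop.
- top_far_right (a point): Middle of the top of the far-right corner's shim, an upright wooden key 16 x 26 mm (x, y) in a slot of the board at (54, -66) mm from board_mid along the board's axes, 50 mm in from the brass plate; it stands 8.5 mm proud of the board.
- shim_far_right (a joint): How far the far-right shim has been pressed down (m): 0 standing proud, 0.008 fully down, flush with the board to 0.5 mm. It slides under about 2 N, stays where it is left and cannot be pulled up; at a firm corner it jams after 3 mm. The board under it gives another 1 to 2 mm at the rocking corner.
- plate_near_right: Square brass plate, 28 x 28 mm, 2 mm proud of the board, on the board's near-right corner (seen from the robot): the place to press to test that corner. Origin at the middle of its top face, at (-85, -105) mm from board_mid along the board's axes, 50 mm above the table. A firm corner gives under 1 mm; the rocking one sinks about 9 mm under some 5 N, then meets a stop.
- top_near_right (a point): Middle of the top of the near-right corner's shim, an upright wooden key 16 x 26 mm (x, y) in a slot of the board at (-54, -66) mm from board_mid along the board's axes, 50 mm in from the brass plate; it stands 8.5 mm proud of the board.
- shim_near_right (a joint): How far the near-right shim has been pressed down (m): 0 standing proud, 0.008 fully down, flush with the board to 0.5 mm. It slides under about 2 N, stays where it is left and cannot be pulled up; at a firm corner it jams after 3 mm. The board under it gives another 1 to 2 mm at the rocking corner.
- tin: Round green balm tin, 62 mm across, 24 mm high, loose, standing near the middle of the board. A bystander: leave it alone. Origin at the centre of its underside.
- roller_left: Small roll-on bottle, 27 mm across, 78 mm high, loose on the table left of the board. A bystander. Origin at the centre of its underside.
- roller_right: Small roll-on bottle, 27 mm across, 78 mm high, loose on the table right of the board. A bystander. Origin at the centre of its underside.
- matches: Matchbox, 36 x 54 x 17 mm, loose on the table right of the board. A bystander. Origin at the centre of its underside.

How it is judged (in metres and radians):
On the way, in this order (a step that is already met when the one before it is completed fails the run):
1. the near-left brass plate is pressed with more than 3 N, all shims still standing (contact force between plate_near_left and anything else above 3 N and value of joint each of shim_near_left, shim_far_left, shim_far_right, shim_near_right below 0.0015 m), for 0.1 s.
2. the far-left brass plate is pressed with more than 3 N, all shims still standing (contact force between plate_far_left and anything else above 3 N and value of joint each of shim_near_left, shim_far_left, shim_far_right, shim_near_right below 0.0015 m), for 0.1 s.
3. the far-right brass plate is pressed with more than 3 N, all shims still standing (contact force between plate_far_right and anything else above 3 N and value of joint each of shim_near_left, shim_far_left, shim_far_right, shim_near_right below 0.0015 m), for 0.1 s.
4. the near-right brass plate is pressed with more than 3 N, all shims still standing (contact force between plate_near_right and anything else above 3 N and value of joint each of shim_near_left, shim_far_left, shim_far_right, shim_near_right below 0.0015 m), for 0.1 s.
5. the rocking corner's shim is down, the other three still stand (((value of joint shim_near_left above 0.0065 m and value of joint each of shim_far_left, shim_far_right, shim_near_right below 0.0015 m) or (value of joint shim_far_left above 0.0065 m and value of joint each of shim_near_left, shim_far_right, shim_near_right below 0.0015 m) or (value of joint shim_far_right above 0.0065 m and value of joint each of shim_near_left, shim_far_left, shim_near_right below 0.0015 m) or (value of joint shim_near_right above 0.0065 m and value of joint each of shim_near_left, shim_far_left, shim_far_right below 0.0015 m))), for 0.2 s.
At the end, for the whole second after the job is handed in: The rocking corner's shim is down at least 6.5 of its 8 mm, the other three shims are down less than 1.5 mm, the board is level to 0.03 rad and each bystander is within 25 mm of where it stood (((value of joint shim_near_left above 0.0065 m and value of joint each of shim_far_left, shim_far_right, shim_near_right below 0.0015 m) or (value of joint shim_far_left above 0.0065 m and value of joint each of shim_near_left, shim_far_right, shim_near_right below 0.0015 m) or (value of joint shim_far_right above 0.0065 m and value of joint each of shim_near_left, shim_far_left, shim_near_right below 0.0015 m) or (value of joint shim_near_right above 0.0065 m and value of joint each of shim_near_left, shim_far_left, shim_far_right below 0.0015 m)) and angle between board_mid's own z axis and vertical below 0.03 rad and distance of each of tin, roller_left, roller_right, matches from where it was at the start of the episode below 0.025 m); the robot touches nothing.
It fails at once if the tin is lifted, carried or pushed more than 30 mm (distance of tin from where it was at the start of the episode above 0.03 m).
It fails at once if the left bottle is lifted, carried or pushed more than 30 mm (distance of roller_left from where it was at the start of the episode above 0.03 m).
It fails at once if the right bottle is lifted, carried or pushed more than 30 mm (distance of roller_right from where it was at the start of the episode above 0.03 m).
It fails at once if the matchbox is lifted, carried or pushed more than 30 mm (distance of matches from where it was at the start of the episode above 0.03 m).
It also fails if it takes over 61 s, if anything falls off the work surface, if the arm or the gripper's body presses on something with over 40 N, if the wrist force passes 120 N, or if a joint passes its speed limit or range.

## Working session

There is one attempt and no reset: what is moved stays moved. The work goes in short steps, Python scripts to look and compute and a tool call to move; the robot and the scene stay as the last step left them, time stands still between calls to the robot, and variables do not carry over. Pictures are saved under pics/ and viewed, at most 10 in all, crops included, and the job is handed in when it is done.

Besides the shell and the picture viewer there is one more tool, called after "Call:" by a JSON object that holds its "op" and its "data", one argument or row to a line. send_rows: Moves the arm, as the interface text tells. Its arguments: {"type":"object","properties":{"increments":{"type":"array","items":{"type":"object","properties":{"linear":{"type":"array","items":{"type":"number"}},"twist":{"type":"array","items":{"type":"number"}},"grip":{"type":"number"}}}},"squeeze":{"type":"number"}},"required":["increments"]}

```bash
mkdir -p pics; python3 - <<'E'
from workcell import status, imaging, robot
import cv2,numpy as np
for n in("top","scene"):
    im=imaging.get_image(n);cv2.imwrite(f"pics/{n}.png",im)
    m=imaging.camera_model(n);print(n,np.round(m["intrinsics"],1).tolist(),np.round(m["world_from_camera"],3).tolist())
o=status.get_obs();print(o)
E
```

```text
top [[438.7, 0.0, 317.7], [0.0, 438.7, 197.7], [0.0, 0.0, 1.0]] [[-0.017, -0.992, 0.122, 458.837], [-1.0, 0.015, -0.016, 11.21], [0.014, -0.123, -0.992, 924.813], [0.0, 0.0, 0.0, 1.0]]
scene [[505.0, 0.0, 316.6], [0.0, 505.0, 196.5], [0.0, 0.0, 1.0]] [[0.839, -0.323, 0.437, 105.203], [-0.543, -0.474, 0.693, -720.206], [-0.017, -0.819, -0.574, 653.109], [0.0, 0.0, 0.0, 1.0]]
{'clock': 0.1, 'q': array([ 1.25057022e+00,  1.31092087e-01,  1.48919038e+00,  2.72263527e-05,
        1.52298113e+00, -8.54337999e-02]), 'joint_velocities': array([ 0.00063155, -0.00115594, -0.00393395, -0.00055847, -0.00070087,
        0.00012477]), 'effort': array([ 1.03530463e-03, -5.70931292e+01, -5.01954854e+01, -1.11540021e-04,
        7.69588631e-03, -3.98461339e-05]), 'tcp_pos': array([139.4164195 , 583.06854544, 230.33448773]), 'ee_rot': array([-3.67923723e-01, -3.11960700e+00,  2.56199894e-03]), 'wrist_force': array([-0.05645928, -0.2781799 , -0.65495113]), 'ft_torque': array([0.00231572, 0.01540717, 0.02085441]), 'grasp_force': 0.0, 'width': 85.45018469406729}
```

View pics/top.png

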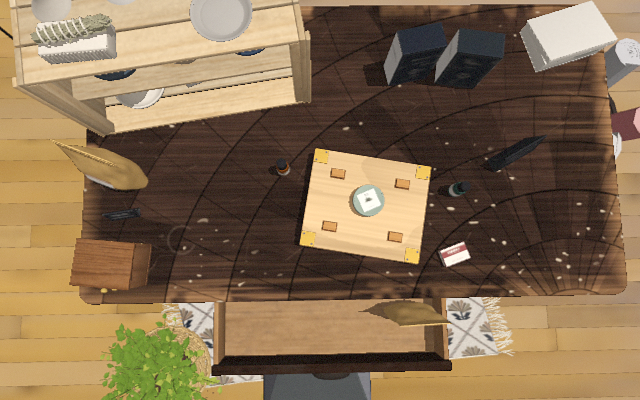

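View pics/scene.png

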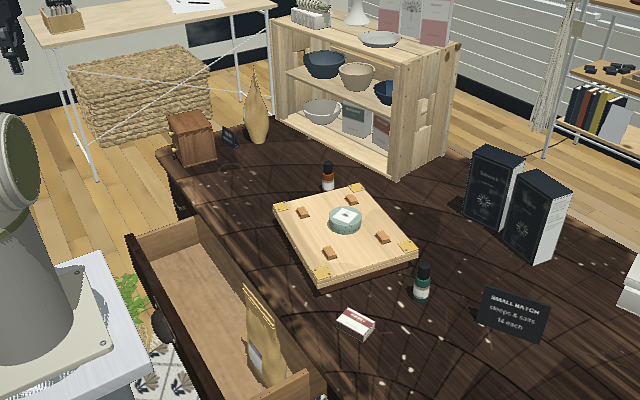

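The top view shows plates at NL (307,239), FL (321,156), FR (423,172) and NR (412,256). The tin is at (367,200), the bottles at (283,169) and (458,189), and the matches at (455,253). The scene view agrees.

```bash
cat > h.py <<'E'
import cv2,numpy as np
from workcell import status, imaging
from scipy.spatial.transform import Rotation as R
def cast(n,uv,z):
    m=imaging.camera_model(n);T=np.array(m["world_from_camera"]);K=np.array(m["intrinsics"])
    d=T[:3,:3]@np.linalg.solve(K,[*uv,1]);return T[:3,3]+d*(z-T[2,3])/d[2]
def off(p,yaw=None):
    o=status.get_obs();r=R.from_rotvec(o["ee_rot"]);return r.inv().apply(np.array(p)-o["tcp_pos"])/1000
E
python3 - <<'E'
from h import *
g={"top":[(307,239),(321,156),(423,172),(412,256)],"scene":[(281,206),(357,188),(408,247),(321,272)]}
loc=np.array([(-85,105),(85,105),(85,-105),(-85,-105)])
for n in g:
    im=cv2.imread(f"pics/{n}.png");h=cv2.cvtColor(im,cv2.COLOR_BGR2HSV)
    P=[]
    for u,v in g[n]:
        w=14
        c=h[v-w:v+w,u-w:u+w]
        mk=((c[...,0]>17)&(c[...,0]<32)&(c[...,1]>135)&(c[...,2]>120)).astype(np.uint8)
        k,l,s,ce=cv2.connectedComponentsWithStats(mk);i=1+np.argmax(s[1:,4])
        uv=ce[i]+[u-w,v-w];p=cast(n,uv,50);P.append(p[:2]);print(n,uv.round(1),s[i,4],p.round(1))
    P=np.array(P);c=P.mean(0);q=P-c
    a=np.arctan2((loc[:,0]*q[:,1]-loc[:,1]*q[:,0]).sum(),(loc*q).sum())
    S=np.array([[np.cos(a),-np.sin(a)],[np.sin(a),np.cos(a)]])
    print("mid",c.round(1),"yaw",a.round(4));f=loc@S.T+c
    print("fit",f.round(1).tolist(),"res",(P-f).round(1).tolist())
for n,uv,z in[("top",(283,169),60),("top",(458,189),60),("top",(455,253),17),("top",(367,200),72),("top",(110,245),100),("top",(140,180),80)]:print(uv,cast(n,uv,z).round())
o=status.get_obs();print(R.from_rotvec(o["ee_rot"]).as_matrix().round(3))
E
```

```text
top [306.9 238.3] 188 [485.6  20.1  50. ]
top [320.7 155.3] 176 [653.4 -10.1  50. ]
top [423.2 171.9] 184 [ 616.2 -217.7   50. ]
top [412.1 255.5] 190 [ 448.4 -187.8   50. ]
mid [550.9 -98.9] yaw -0.1772
fit [[485.7, 19.5], [653.1, -10.5], [616.1, -217.2], [448.7, -187.3]] res [[-0.1, 0.7], [0.3, 0.4], [0.1, -0.5], [-0.3, -0.6]]
scene [284. 201.] 3 [500.2  32.9  50. ]
scene [348. 185.] 1 [643.6   6.8  50. ]
scene [403. 250.] 3 [ 601.8 -220.1   50. ]
scene [326.5 277. ] 2 [ 449.1 -200.6   50. ]
mid [548.7 -95.2] yaw -0.1834
fit [[484.3, 23.5], [651.4, -7.5], [613.1, -214.0], [446.0, -183.0]] res [[15.9, 9.5], [-7.8, 14.3], [-11.3, -6.1], [3.1, -17.6]]
(283, 169) [624.  66.  60.]
(458, 189) [ 579. -283.   60.]
(455, 253) [ 452. -284.   17.]
(367, 200) [558. -99.  72.]
(110, 245) [478. 385. 100.]
(140, 180) [603. 342.  80.]
[[-0.973  0.233 -0.001]
 [ 0.233  0.973 -0.002]
 [ 0.    -0.002 -1.   ]]
```

Call:
{"op": "send_rows", "data": {
  "increments": [
    {"linear":[-0.05,-0.05,0],"twist":[0,0,0],"grip":1},
    {"linear":[-0.09,-0.09,0],"twist":[0,0,0],"grip":1},
    {"linear":[-0.13,-0.13,0],"twist":[0,0,0],"grip":1},
    {"linear":[-0.17,-0.17,0],"twist":[0,0,0],"grip":1},
    {"linear":[-0.21,-0.21,0],"twist":[0,0,0],"grip":1},
    {"linear":[-0.25,-0.25,0],"twist":[0,0,0],"grip":1},
    {"linear":[-0.29,-0.29,0],"twist":[0,0,0],"grip":1},
    {"linear":[-0.33,-0.33,0],"twist":[0,0,0],"grip":1},
    {"linear":[-0.37,-0.37,0],"twist":[0,0,0],"grip":1},
    {"linear":[-0.41,-0.41,0.02],"twist":[0,0,0],"grip":1},
    {"linear":[-0.45,-0.45,0.05],"twist":[0,0,0],"grip":1},
    {"linear":[-0.468,-0.468,0.09],"twist":[0,0,0],"grip":1},
    {"linear":[-0.468,-0.468,0.13],"twist":[0,0,0],"grip":1},
    {"linear":[-0.468,-0.468,0.14],"twist":[0,0,0],"grip":1},
    {"linear":[-0.468,-0.468,0.14],"twist":[0,0,0],"grip":1},
    {"linear":[-0.468,-0.468,0.14],"twist":[0,0,0],"grip":1}
  ]
}}

```text
clock: 2.1
tcp_pos: [487.2, 19.8, 93.3]
ee_rot: [0.366, 3.117, 0.0]
wrist_force: [1.1, 0.3, -0.4]
width: 0.0
grasp_force: 0.0
```

Call:
{"op": "send_rows", "data": {
  "increments": [
    {"linear":[0.001,0,0.02]},
    {"linear":[0.001,0,0.035]},
    {"linear":[0.001,0,0.036]},
    {"linear":[0.001,0,0.036]},
    {"linear":[0.001,0,0.036]}
  ]
}}

```text
invalid input at $.increments[0]: expected keys linear, twist, grip
```

```bash
python3 - <<'E'
from workcell import status,imaging
import cv2
o=status.get_obs();print(o["clock"],o["tcp_pos"],o["wrist_force"])
a=imaging.get_image("top")[120:280,260:480];b=imaging.get_image("scene")[150:310,230:450]
cv2.imwrite("pics/c1.png",cv2.resize(cv2.hconcat([a,b]),(800,291)))
E
```

```text
2.1 [487.15246176  19.81854602  93.3413566 ] [ 1.05822651  0.33310304 -0.35003879]
```

View pics/c1.png

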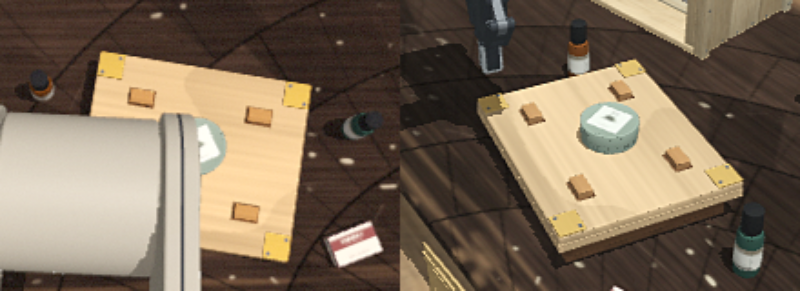

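The picture shows the shut fingers hovering above the near-left plate (right half, around (490,70)). Nothing has been disturbed.

Call:
{"op": "send_rows", "data": {
  "increments": [
    {"linear":[0.001,0,0.02],"twist":[0,0,0],"grip":1},
    {"linear":[0.001,0,0.036],"twist":[0,0,0],"grip":1},
    {"linear":[0.001,0,0.037],"twist":[0,0,0],"grip":1},
    {"linear":[0.001,0,0.038],"twist":[0,0,0],"grip":1},
    {"linear":[0.001,0,0.038],"twist":[0,0,0],"grip":1}
  ]
}}

```text
clock: 2.82
tcp_pos: [485.4, 19.7, 53.9]
ee_rot: [0.368, 3.119, 0.0]
wrist_force: [0.2, -0.4, 0.4]
width: 0.0
grasp_force: 0.0
```

Call:
{"op": "send_rows", "data": {
  "increments": [
    {"linear":[0,0,0.002],"twist":[0,0,0],"grip":1},
    {"linear":[0,0,0.003],"twist":[0,0,0],"grip":1},
    {"linear":[0,0,0.004],"twist":[0,0,0],"grip":1},
    {"linear":[0,0,0.005],"twist":[0,0,0],"grip":1},
    {"linear":[0,0,0.005],"twist":[0,0,0],"grip":1}
  ]
}}

```text
clock: 3.45
tcp_pos: [485.3, 19.9, 49.6]
ee_rot: [0.368, 3.119, 0.001]
wrist_force: [-5.3, 1.3, 13.2]
width: 0.3
grasp_force: 6.4
```

Near-left is firm (49.6 mm at 13 N). I'll hold briefly, then go on to far-left.

Call:
{"op": "send_rows", "data": {
  "increments": [
    {"linear":[0,0,0.005],"twist":[0,0,0],"grip":1},
    {"linear":[0,0,-0.03],"twist":[0,0,0],"grip":1},
    {"linear":[-0.04,0.002,-0.035],"twist":[0,0,0],"grip":1},
    {"linear":[-0.085,0.005,-0.035],"twist":[0,0,0],"grip":1},
    {"linear":[-0.13,0.008,-0.035],"twist":[0,0,0],"grip":1},
    {"linear":[-0.17,0.01,-0.035],"twist":[0,0,0],"grip":1},
    {"linear":[-0.17,0.01,-0.03],"twist":[0,0,0],"grip":1},
    {"linear":[-0.17,0.01,-0.015],"twist":[0,0,0],"grip":1},
    {"linear":[-0.17,0.01,-0.005],"twist":[0,0,0],"grip":1},
    {"linear":[-0.17,0.01,-0.003],"twist":[0,0,0],"grip":1},
    {"linear":[-0.17,0.01,-0.003],"twist":[0,0,0],"grip":1}
  ]
}}

```text
clock: 4.82
tcp_pos: [652.2, -9.9, 51.3]
ee_rot: [-0.368, -3.12, 0.0]
wrist_force: [0.1, 0.5, -0.2]
width: -0.0
grasp_force: 0.0
```

Call:
{"op": "send_rows", "data": {
  "increments": [
    {"linear":[0,0,0.001],"twist":[0,0,0],"grip":1},
    {"linear":[0,0,0.002],"twist":[0,0,0],"grip":1},
    {"linear":[0,0,0.003],"twist":[0,0,0],"grip":1},
    {"linear":[0,0,0.003],"twist":[0,0,0],"grip":1},
    {"linear":[0,0,0.003],"twist":[0,0,0],"grip":1}
  ]
}}

```text
clock: 5.45
tcp_pos: [652.8, -10.1, 48.5]
ee_rot: [0.368, 3.119, 0.0]
wrist_force: [0.6, 0.5, 0.7]
width: 0.2
grasp_force: 0.5
```

Call:
{"op": "send_rows", "data": {
  "increments": [
    {"linear":[0,0,0.002],"twist":[0,0,0],"grip":1},
    {"linear":[0,0,0.004],"twist":[0,0,0],"grip":1},
    {"linear":[0,0,0.006],"twist":[0,0,0],"grip":1},
    {"linear":[0,0,0.006],"twist":[0,0,0],"grip":1},
    {"linear":[0,0,0.006],"twist":[0,0,0],"grip":1}
  ]
}}

```text
clock: 6.08
tcp_pos: [653.0, -10.0, 42.7]
ee_rot: [0.368, 3.119, 0.0]
wrist_force: [3.3, 1.8, 3.9]
width: -0.1
grasp_force: 2.2
```

Far-left sinks, so it is the rocking corner. I'll press it to its stop to get past 3 N clearly.

Call:
{"op": "send_rows", "data": {
  "increments": [
    {"linear":[0,0,0.002],"twist":[0,0,0],"grip":1},
    {"linear":[0,0,0.004],"twist":[0,0,0],"grip":1},
    {"linear":[0,0,0.004],"twist":[0,0,0],"grip":1},
    {"linear":[0,0,0.004],"twist":[0,0,0],"grip":1}
  ]
}}

```text
clock: 6.58
tcp_pos: [653.4, -10.0, 40.4]
ee_rot: [0.368, 3.118, 0.0]
wrist_force: [-3.3, 2.3, 16.0]
width: 0.1
grasp_force: 8.2
```

Call:
{"op": "send_rows", "data": {
  "increments": [
    {"linear":[0,0,-0.004],"twist":[0,0,0],"grip":1},
    {"linear":[0,0,-0.009],"twist":[0,0,0],"grip":1},
    {"linear":[0,0,-0.015],"twist":[0,0,0],"grip":1},
    {"linear":[0,0,-0.043],"twist":[0,0,0],"grip":1},
    {"linear":[-0.002,-0.04,-0.043],"twist":[0,0,0],"grip":1},
    {"linear":[-0.005,-0.09,-0.043],"twist":[0,0,0],"grip":1},
    {"linear":[-0.008,-0.14,-0.043],"twist":[0,0,0],"grip":1},
    {"linear":[-0.011,-0.19,-0.043],"twist":[0,0,0],"grip":1},
    {"linear":[-0.012,-0.21,-0.043],"twist":[0,0,0],"grip":1},
    {"linear":[-0.012,-0.21,-0.03],"twist":[0,0,0],"grip":1},
    {"linear":[-0.012,-0.21,-0.018],"twist":[0,0,0],"grip":1},
    {"linear":[-0.012,-0.21,-0.015],"twist":[0,0,0],"grip":1},
    {"linear":[-0.012,-0.21,-0.015],"twist":[0,0,0],"grip":1}
  ]
}}

```text
clock: 8.2
tcp_pos: [615.2, -215.8, 52.5]
ee_rot: [-0.365, -3.119, -0.001]
wrist_force: [0.9, 1.0, -0.8]
width: 0.1
grasp_force: 0.0
```

Call:
{"op": "send_rows", "data": {
  "increments": [
    {"linear":[0,0,0.002],"twist":[0,0,0],"grip":1},
    {"linear":[0,0,0.003],"twist":[0,0,0],"grip":1},
    {"linear":[0,0,0.004],"twist":[0,0,0],"grip":1},
    {"linear":[0,0,0.005],"twist":[0,0,0],"grip":1},
    {"linear":[0,0,0.005],"twist":[0,0,0],"grip":1},
    {"linear":[0,0,0.005],"twist":[0,0,0],"grip":1}
  ]
}}

```text
clock: 8.95
tcp_pos: [615.8, -217.1, 49.8]
ee_rot: [0.368, 3.119, 0.0]
wrist_force: [-4.5, 2.2, 8.3]
width: 0.1
grasp_force: 4.4
```

Call:
{"op": "send_rows", "data": {
  "increments": [
    {"linear":[0,0,0.006],"twist":[0,0,0],"grip":1},
    {"linear":[0,0,0.006],"twist":[0,0,0],"grip":1},
    {"linear":[0,0,-0.03],"twist":[0,0,0],"grip":1},
    {"linear":[0.04,-0.002,-0.035],"twist":[0,0,0],"grip":1},
    {"linear":[0.085,-0.005,-0.035],"twist":[0,0,0],"grip":1},
    {"linear":[0.13,-0.008,-0.035],"twist":[0,0,0],"grip":1},
    {"linear":[0.17,-0.01,-0.035],"twist":[0,0,0],"grip":1},
    {"linear":[0.17,-0.01,-0.03],"twist":[0,0,0],"grip":1},
    {"linear":[0.17,-0.01,-0.015],"twist":[0,0,0],"grip":1},
    {"linear":[0.17,-0.01,-0.004],"twist":[0,0,0],"grip":1},
    {"linear":[0.17,-0.01,-0.002],"twist":[0,0,0],"grip":1},
    {"linear":[0.17,-0.01,0],"twist":[0,0,0],"grip":1},
    {"linear":[0.17,-0.01,0],"twist":[0,0,0],"grip":1}
  ]
}}

```text
clock: 10.58
tcp_pos: [448.6, -187.9, 49.5]
ee_rot: [-0.367, -3.12, 0.001]
wrist_force: [-7.5, 2.7, 16.2]
width: -0.0
grasp_force: 8.7
```

All four are tested and far-left rocks. Next I go up over the tin to the far-left shim.

Call:
{"op": "send_rows", "data": {
  "increments": [
    {"linear":[0,0,0],"twist":[0,0,0],"grip":1},
    {"linear":[0,0,-0.04],"twist":[0,0,0],"grip":1},
    {"linear":[0,0,-0.09],"twist":[0,0,0],"grip":1},
    {"linear":[-0.02,0.03,-0.09],"twist":[0,0,0],"grip":1},
    {"linear":[-0.05,0.07,-0.09],"twist":[0,0,0],"grip":1},
    {"linear":[-0.08,0.11,-0.09],"twist":[0,0,0],"grip":1},
    {"linear":[-0.11,0.15,-0.09],"twist":[0,0,0],"grip":1},
    {"linear":[-0.129,0.179,-0.09],"twist":[0,0,0],"grip":1},
    {"linear":[-0.129,0.179,-0.09],"twist":[0,0,0],"grip":1},
    {"linear":[-0.129,0.179,-0.06],"twist":[0,0,0],"grip":1},
    {"linear":[-0.129,0.179,-0.03],"twist":[0,0,0],"grip":1},
    {"linear":[-0.129,0.179,-0.016],"twist":[0,0,0],"grip":1},
    {"linear":[-0.129,0.179,-0.016],"twist":[0,0,0],"grip":1},
    {"linear":[-0.129,0.179,-0.016],"twist":[0,0,0],"grip":1}
  ]
}}

```text
clock: 12.32
tcp_pos: [615.7, -43.6, 65.7]
ee_rot: [0.368, 3.118, -0.0]
wrist_force: [0.6, -0.9, 0.0]
width: -0.4
grasp_force: 0.0
```

```bash
python3 - <<'E'
from workcell import status,imaging
import cv2
o=status.get_obs();print(o["clock"],o["tcp_pos"],o["wrist_force"])
b=imaging.get_image("scene")[150:310,230:450]
cv2.imwrite("pics/c2.png",cv2.resize(b,(800,582)))
E
```

```text
12.325 [615.69144305 -43.62020585  65.67590546] [ 0.59228858 -0.85258337  0.03687768]
```

View pics/c2.png

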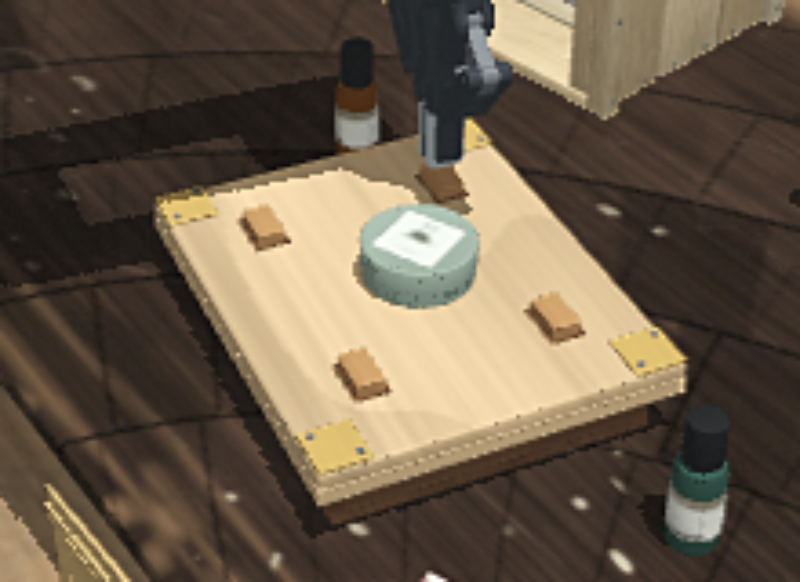

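The fingers at (440,160) hover right over the far-left shim at (440,185), and everything else stands. I'll press down now.

Call:
{"op": "send_rows", "data": {
  "increments": [
    {"linear":[0,0,0.007],"twist":[0,0,0],"grip":1},
    {"linear":[0,0,0.009],"twist":[0,0,0],"grip":1},
    {"linear":[0,0,0.011],"twist":[0,0,0],"grip":1},
    {"linear":[0,0,0.013],"twist":[0,0,0],"grip":1},
    {"linear":[0,0,0.015],"twist":[0,0,0],"grip":1},
    {"linear":[0,0,0.017],"twist":[0,0,0],"grip":1},
    {"linear":[0,0,0.017],"twist":[0,0,0],"grip":1},
    {"linear":[0,0,0.017],"twist":[0,0,0],"grip":1}
  ]
}}

```text
clock: 13.38
tcp_pos: [615.0, -43.2, 47.6]
ee_rot: [0.368, 3.12, -0.0]
wrist_force: [0.2, 0.1, 4.6]
width: -0.1
grasp_force: 2.2
```

Call:
{"op": "send_rows", "data": {
  "increments": [
    {"linear":[0,0,0.001],"twist":[0,0,0],"grip":1},
    {"linear":[0,0,0.002],"twist":[0,0,0],"grip":1},
    {"linear":[0,0,0.003],"twist":[0,0,0],"grip":1},
    {"linear":[0,0,0.004],"twist":[0,0,0],"grip":1},
    {"linear":[0,0,0.004],"twist":[0,0,0],"grip":1}
  ]
}}

```text
clock: 14.0
tcp_pos: [615.4, -43.3, 47.0]
ee_rot: [0.368, 3.119, -0.0]
wrist_force: [-15.5, 1.6, 31.4]
width: -0.1
grasp_force: 15.4
```

Hard stop at 47.0 mm with 31 N, so the shim is bottomed. Retreating gently.

Call:
{"op": "send_rows", "data": {
  "increments": [
    {"linear":[0,0,-0.001],"twist":[0,0,0],"grip":1},
    {"linear":[0,0,-0.005],"twist":[0,0,0],"grip":1},
    {"linear":[0,0,-0.01],"twist":[0,0,0],"grip":1},
    {"linear":[0,0,-0.05],"twist":[0,0,0],"grip":1},
    {"linear":[0,0,-0.1],"twist":[0,0,0],"grip":1},
    {"linear":[0,0,-0.15],"twist":[0,0,0],"grip":1},
    {"linear":[0,0,-0.2],"twist":[0,0,0],"grip":1},
    {"linear":[0,0,-0.2],"twist":[0,0,0],"grip":1},
    {"linear":[0,0,-0.2],"twist":[0,0,0],"grip":1}
  ]
}}

```text
clock: 15.12
tcp_pos: [614.6, -43.2, 242.6]
ee_rot: [-0.368, -3.119, -0.0]
wrist_force: [-0.3, -0.7, -0.3]
width: -0.0
grasp_force: 0.0
```

```bash
python3 - <<'E'
from workcell import status,imaging
import cv2
o=status.get_obs();print(o["clock"],o["tcp_pos"],o["wrist_force"])
b=imaging.get_image("scene")[150:310,230:450]
cv2.imwrite("pics/c3.png",cv2.resize(b,(800,582)))
E
```

```text
15.125 [614.56888506 -43.18508674 242.56611903] [-0.2711685  -0.65462983 -0.30820375]
```

View pics/c3.png

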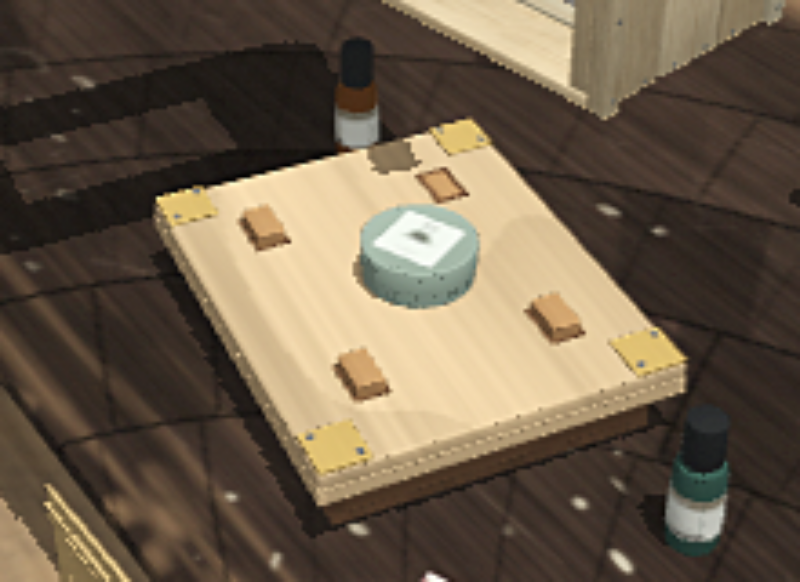

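The far-left shim at (442,184) is flush, the other three stand, the board is level and the bystanders in view have not moved.

```bash
python3 -c "
from workcell import robot;print(robot.close_job())"
```

```text
the job is handed in; nothing more can be done
None
```

I pressed all four plates in order and found that the far-left corner rocks. I then pressed its shim down flush, left the other three standing, and handed the job in at about 15 s; no verdict came back.

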